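# Set the feed gate of the round-hopper dispenser half open

## Task

Two chute dispensers of small moulded pieces stand on the sorting table, one with a round funnel hopper and one with a square hopper. Turn the gate lever of the dispenser with the ROUND hopper to half open, so that it points along the long middle mark of its index plate, and let go of it there. Leave the square-hopper dispenser's lever as it is.

Things in the scene. Friction and masses are not known exactly. Their poses are not given: they have to be found in the camera images.
- round_gate (a joint): Gate lever of the round-hopper dispenser, rad: 0 closed (stop), 0.785 half open, 1.571 fully open (stop); grows anticlockwise seen from above. It swings level on an upright hinge; about 2.5 N at its grip moves it, and it stays where left. White quarter-disc index plate below (95 mm radius, top 88 mm above table): four short marks and, at half open, one long thick mark 30 to 94 mm from the hinge.
- round_gate_grip (a point): Centre of that lever's upright black round grip, 20 mm diameter, 52 mm tall, 110 mm from the hinge axis. The point is half-way up, 130 mm above the table; the grip spans 103 to 155 mm and stands on the flat steel lever arm (14 mm wide, 7 mm thick). Beside the grip there is free room; the aluminium chute below is 85 mm high, 90 mm wide.
- round_gate_hinge (a point): On that lever's upright hinge axis, 130 mm above the table. Axes are those of the dispenser (fixed to the table): +x to the hopper (round funnel, 160 mm diameter, centre 180 mm from the hinge, rim 175 mm above the table), -x to the spout and low blue tray (40 mm high). The lever points along +y when closed, -x when open, midway between when half open.
- square_gate_grip (a point): Centre of the like grip, 130 mm above the table, on the lever of the other dispenser, which has a square hopper (150 mm, rim 175 mm above the table). Leave it alone. Between the two dispensers' blue trays stands a loose lidded jar, 52 mm diameter, 75 mm high, a bystander.

How it is judged (in metres and radians):
At the end, for the whole second after the job is handed in: The round-hopper dispenser's lever stands still within 0.175 rad (10 degrees) of half open (0.785 rad) (value of joint round_gate between 0.61 and 0.96 rad and velocity of joint round_gate between -0.03 and 0.03 rad/s); the robot touches nothing.
It fails at once if the square-hopper dispenser's lever is moved (its grip by more than 20 mm) (distance of square_gate_grip from where it was at the start of the episode above 0.02 m).
It also fails if it takes over 32 s, if anything falls off the work surface, if the arm or the gripper's body presses on something with over 40 N, if the wrist force passes 120 N, or if a joint passes its speed limit or range.

## Robot

A 7-joint arm with a two-finger parallel gripper is mounted at the origin on the work surface. World frame = base frame: x ahead of the robot, y to its left, z up, the work surface at z = 0. Lengths are in m, angles in degrees, forces in N, time in s.
With the tool pointing down it reaches from about 0.425 to 1.025 m from the base axis. Payload 9.4 kg.
Tool frame: the origin (TCP) lies on the centre line of the jaws, within the pads' length; the fingertips stand tip_reach ahead of it and the grasp point (between the pads) lies 2 mm behind it (tip_reach is the distance from the TCP to the fingertips, in m); z points along the fingers, y is the line along which they close (so a half turn about z gives the same grasp; the last joint's range is limited). The gripper opens to 85 mm and grips with 20 to 120 N. Pads are 22 mm wide; open, the fingers measure 114 mm over their backs; the gripper's body (76 mm by 85 mm) begins 54 mm behind the grasp point. The pads swing forward as they close: fully open they stand 13 mm farther back than shut.
Start: joints at [-70.056, 34.337, -0.143, 91.639, 0.103, 54.024, -4.572], TCP at [0.299, 0.661, 0.248] pointing down, gripper open.
Joint ranges: [-147.43, 147.43], [-19.82, 112.94], [-74.19, 73.91], [6.32, 146.72], [-59.91, 239.91], [6.04, 106.73], [-150.56, 150.56]. Speed limits (degrees/s): [127.2, 127.2, 172.46, 172.46, 180, 180, 180].

## Interface

Orientations are given as a 3x3 rotation matrix whose columns are the frame's x, y, z axes.
In Python, from station import read_state, camera, calibration, hand_in, tip_reach gives the robot as it stands. The module is installed in compiled form; this text tells all that it offers.
- The arm moves only by the shell command python3 -m crank 'ROWS' [OPENING] [FORCE]. ROWS is JSON, a list of rows, each an object of numbers: "tx", "ty", "tz": the shift along the tool's x, y, z in m; "spin": the turn about the tool's z in degrees. A call has 1 to 12 rows; each row shifts and turns the commanded pose from where the row before left it, along the tool's axes as they then stand; what a row does not reach is not made up. A row lasts 1/12 s, in which the tool goes at most 41.7 mm and 7.16 degrees, less where a joint would pass 70% of its speed; a pose out of reach is approached as far as the arm can. A call is refused whole if a number of a shift passes 0.0417 or a number of a turn 7.16, either way. A call with a gripper value outside its range is refused whole. OPENING is the opening, from -1 (shut) to 1 (fully open), set as the call begins (- or left out, the last holds). The fingers move at their own pace and stop on an object; FORCE is the grip in N (left out, the last holds). Time passes only in rows, so rows that do not move let the fingers close. It gives the time, the measured TCP pose, the force, the opening and the grip force at its end, in the units of the state.
- read_state(): the state, without advancing time (a new reading comes with each control period).
- camera(name): name is "side" or "top"; returns (picture, depth): 400x640x3 uint8, red, green, blue; 400x640 float32, m along the optical axis (not along the pixel's ray), 0 where there is no reading.
- calibration(name): a dict with "fx", "fy", "cx", "cy" (pixels), "R" (3x3) and "t" (3): a world point X has camera coordinates R X + t. Camera axes: x right, y down, z forward; pixel columns grow to the right and rows downward; lengths in m; the calibration is good to about 2 mm. A picture is of the moment at which its call begins. calibration takes no time and is no camera call.
- hand_in(): hands the job in; it is judged then, once.
The state is a dict: "time_s": time; "joint_positions": joint angles; "dq": joint speeds; "joint_torque": joint torques, N m; "eef_pos": TCP position; "orientation": TCP orientation; "contact_force": force on the tool from outside, world axes, zero at the start; "moment": the same for the moment, N m; "finger_gap": finger opening in m; "grasp_force": force on a finger pad.
Only numpy, scipy, OpenCV 4.12 (cv2) and the standard library are available. Lean on these libraries where they do the work, as an engineer would, in place of code of your own. Each camera call takes 0.05 s, during which the arm holds its last target. There are 200 camera calls.

## Working session

There is one attempt and no reset: what is moved stays moved. The work goes in short steps, Python scripts to look and compute and a shell command to move; the robot and the scene stay as the last step left them, time stands still between calls to the robot, and variables do not carry over. Pictures are saved under pics/ and viewed, at most 10 in all, crops included, and the job is handed in when it is done.

```bash
mkdir -p pics; python3 - <<'E'
from station import *
import cv2,numpy as np
for n in("top","side"):
    p,d=camera(n); np.savez(f"pics/{n}0.npz",p=p,d=d); cv2.imwrite(f"pics/{n}0.png",p[:,:,::-1])
    c=calibration(n); print(n,c["fx"],c["cx"],c["cy"],np.round(c["R"],3).tolist(),np.round(c["t"],3), np.round(-c["R"].T@c["t"],3))
s=read_state();print(s["time_s"],s["eef_pos"],np.round(s["orientation"],3).tolist(),tip_reach,s["finger_gap"])
E
```

```text
top 478.12743633634705 323.26760551860815 197.828814836817 [[-0.029, -0.999, -0.029], [-0.993, 0.032, -0.111], [0.112, 0.025, -0.993]] [0.092 0.535 1.294] [0.39  0.042 1.347]
side 415.5820145815743 312.3571573616462 206.0518837029928 [[0.792, -0.61, -0.004], [-0.369, -0.474, -0.8], [0.486, 0.635, -0.6]] [-0.38   0.342  0.733] [ 0.071 -0.535  0.711]
0.1 [0.29863473 0.66019579 0.24746986] [[-0.911, 0.412, -0.0], [0.412, 0.911, -0.001], [-0.0, -0.001, -1.0]] 0.017 0.08525570187345834
```

View pics/top0.png

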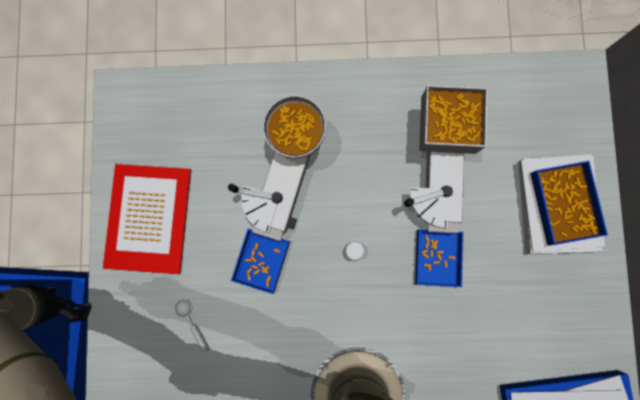

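View pics/side0.png

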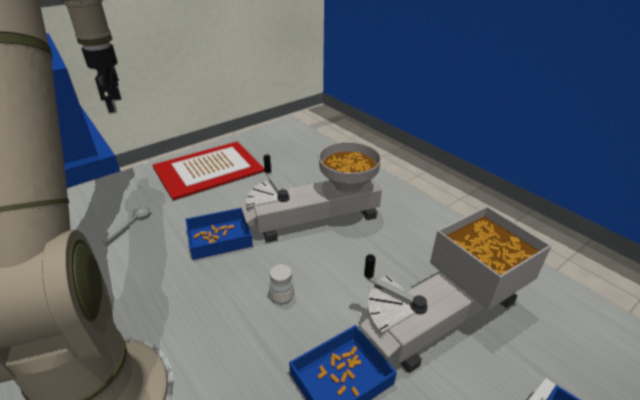

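The top view shows the round dispenser: funnel at about (295,127), hinge (277,198), grip (233,188). In the side view its grip is at about (267,163) and its hinge at (283,195). The square one's grip is at (408,202) top.

```bash
cat > h.py <<'E'
import numpy as np,cv2
from station import *
def ray(n,u,v):
    c=calibration(n);R=np.array(c["R"]);t=np.array(c["t"])
    return -R.T@t, R.T@np.array([(u-c["cx"])/c["fx"],(v-c["cy"])/c["fy"],1])
def plane(n,u,v,z):
    o,d=ray(n,u,v); return o+d*(z-o[2])/d[2]
def two(a,b):
    o1,d1=ray("top",*a);o2,d2=ray("side",*b)
    s=np.linalg.lstsq(np.c_[d1,-d2],o2-o1,rcond=None)[0]
    p,q=o1+s[0]*d1,o2+s[1]*d2
    return (p+q)/2,np.linalg.norm(p-q)
def blobs(p,box,thr=45):
    x0,y0,x1,y1=box; m=(p[y0:y1,x0:x1].max(2)<thr).astype(np.uint8)
    n,l,s,c=cv2.connectedComponentsWithStats(m)
    return [(np.round(c[i]+[x0,y0],1).tolist(),(s[i]+[x0,y0,0,0,0]).tolist()) for i in range(1,n) if s[i][4]>8]
E
python3 - <<'E'
from h import *
T=np.load("pics/top0.npz")["p"];S=np.load("pics/side0.npz")["p"]
for b in blobs(T,(220,175,300,215)):print("T",b)
for b in blobs(S,(250,145,300,215)):print("S",b)
print(two((277,198),(283,195)),two((233,188),(267,163)))
print("hop",plane("top",295,127,.175),"grip",plane("top",233,188,.13),"hinge",plane("top",277,198,.105), "side grip",plane("side",267,163,.13))
a=np.concatenate([T[165:245,222:312],]);b=S[140:230,240:330]
a=cv2.resize(a,None,fx=4.2,fy=4.2,interpolation=2);b=cv2.resize(b,None,fx=4.2,fy=4.2,interpolation=2)
h=max(len(a),len(b));f=lambda i:cv2.copyMakeBorder(i,0,h-len(i),0,0,0)
cv2.imwrite("pics/c0.png",np.hstack([f(a),f(b)])[:,:,::-1])
E
```

```text
T ([233.0, 188.0], [229, 185, 9, 7, 45])
S ([266.9, 163.7], [264, 156, 7, 17, 87])
S ([282.5, 197.1], [279, 194, 9, 7, 42])
(array([0.53416123, 0.19511803, 0.10009806]), np.float64(0.0022086582363087122)) (array([0.55941756, 0.30445909, 0.13343186]), np.float64(0.0010554180194254287))
hop [0.70266826 0.13778865 0.175     ] grip [0.55943752 0.30546158 0.13      ] hinge [0.53264615 0.19507878 0.105     ] side grip [0.56278467 0.30919174 0.13      ]
```

View pics/c0.png

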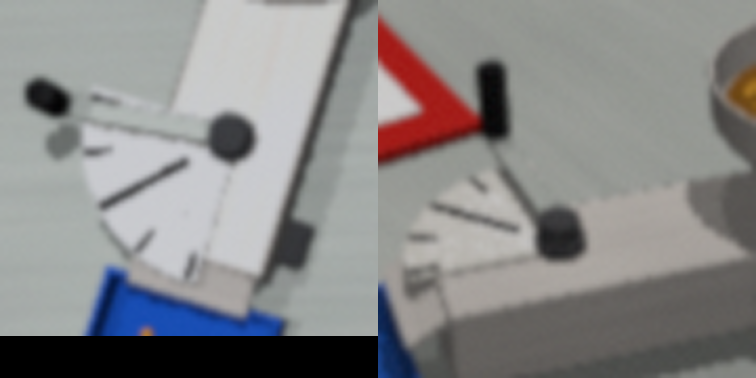

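Hinge at (0.5335, 0.195) and grip at (0.560, 0.305) are 0.113 m apart, and hinge to funnel is 0.178 m, so both fit the given sizes. The dispenser's +x lies at -18.7°, so closed is 71.3° and half open 116.3°; the long mark agrees at about 116-118°. The lever is now about 5° off closed. The target grip position is (0.485, 0.2935).

I'll move above the grip, then spin so the jaws close across the lever.

```bash
python3 -m crank '[{"tx":-0.032,"ty":-0.018},{"tx":-0.032,"ty":-0.018},{"tx":-0.032,"ty":-0.018},{"tx":-0.032,"ty":-0.018},{"tx":-0.032,"ty":-0.018},{"tx":-0.032,"ty":-0.018},{"tx":-0.032,"ty":-0.018},{"tx":-0.032,"ty":-0.018},{"tx":-0.032,"ty":-0.018},{"tx":-0.032,"ty":-0.018},{"tx":-0.032,"ty":-0.018},{"tx":-0.032,"ty":-0.018}]' 1 30
python3 -m crank '[{"spin":7.1},{"spin":7.1},{"spin":7.1},{"spin":7.1},{"spin":7.1},{"spin":7.1},{"spin":7.1},{"spin":7.1},{"spin":7.1},{"spin":7.1},{"spin":7.1},{}]'
python3 - <<'E'
from h import *
s=read_state();R=np.array(s["orientation"]);print(s["time_s"],s["eef_pos"],np.round(R,3).tolist(),"to grip",R.T@(np.array([.56,.305,.133])-s["eef_pos"]))
p,_=camera("side");q,_=camera("top");i=lambda a:cv2.resize(a,None,fx=3,fy=3,interpolation=2)
print(blobs(p,(250,145,275,185)))
cv2.imwrite("pics/c1.png",np.hstack([i(q[130:260,200:325]),i(p[90:220,210:340])])[:,:,::-1])
E
```

```text
0.1 [0.29863473 0.66019579 0.24746986] [[-0.911, 0.412, -0.0], [0.412, 0.911, -0.001], [-0.0, -0.001, -1.0]] to grip [-0.38449895 -0.21576645  0.1148242 ]
[([266.9, 163.7], [264, 156, 7, 17, 85])]invalid input at $[0]: expected keys tx, ty, tz, spin
invalid input at $[0]: expected keys tx, ty, tz, spin
```

View pics/c1.png

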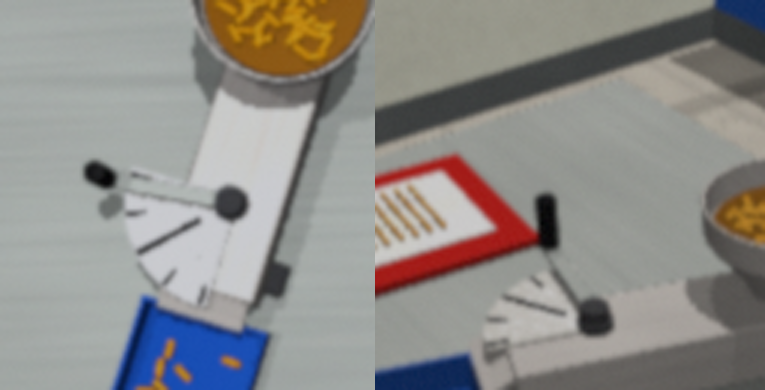

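The rows were refused because all four keys are needed, so nothing moved and the lever is unchanged in the picture. I'll send them again with every key.

```bash
python3 -m crank '[{"tx":-0.032,"ty":-0.018,"tz":0,"spin":0},{"tx":-0.032,"ty":-0.018,"tz":0,"spin":0},{"tx":-0.032,"ty":-0.018,"tz":0,"spin":0},{"tx":-0.032,"ty":-0.018,"tz":0,"spin":0},{"tx":-0.032,"ty":-0.018,"tz":0,"spin":0},{"tx":-0.032,"ty":-0.018,"tz":0,"spin":0},{"tx":-0.032,"ty":-0.018,"tz":0,"spin":0},{"tx":-0.032,"ty":-0.018,"tz":0,"spin":0},{"tx":-0.032,"ty":-0.018,"tz":0,"spin":0},{"tx":-0.032,"ty":-0.018,"tz":0,"spin":0},{"tx":-0.032,"ty":-0.018,"tz":0,"spin":0},{"tx":-0.032,"ty":-0.018,"tz":0,"spin":0}]' 1 30
python3 -m crank '[{"tx":0,"ty":0,"tz":0,"spin":7.1},{"tx":0,"ty":0,"tz":0,"spin":7.1},{"tx":0,"ty":0,"tz":0,"spin":7.1},{"tx":0,"ty":0,"tz":0,"spin":7.1},{"tx":0,"ty":0,"tz":0,"spin":7.1},{"tx":0,"ty":0,"tz":0,"spin":7.1},{"tx":0,"ty":0,"tz":0,"spin":7.1},{"tx":0,"ty":0,"tz":0,"spin":7.1},{"tx":0,"ty":0,"tz":0,"spin":7.1},{"tx":0,"ty":0,"tz":0,"spin":7.1},{"tx":0,"ty":0,"tz":0,"spin":7.1},{"tx":0,"ty":0,"tz":0,"spin":0}]'
python3 - <<'E'
from h import *
s=read_state();R=np.array(s["orientation"]);print(s["time_s"],s["eef_pos"],np.round(R,3).tolist(),"to grip",R.T@(np.array([.56,.305,.135])-s["eef_pos"]))
p,_=camera("side");q,_=camera("top");i=lambda a:cv2.resize(a,None,fx=3,fy=3,interpolation=2)
cv2.imwrite("pics/c2.png",np.hstack([i(q[130:260,200:325]),i(p[90:220,210:340])])[:,:,::-1])
E
```

```text
time_s: 1.2
eef_pos: [0.5605, 0.3039, 0.2483]
orientation: [[-0.911, 0.412, 0.0], [0.412, 0.911, -0.0], [-0.0, -0.0, -1.0]]
contact_force: [0.4, 0.1, 0.3]
finger_gap: 0.0855
grasp_force: 0.0
time_s: 2.2
eef_pos: [0.5594, 0.3058, 0.248]
orientation: [[0.22, 0.975, -0.0], [0.975, -0.22, -0.0], [-0.0, -0.0, -1.0]]
contact_force: [-0.2, -0.2, -0.4]
finger_gap: 0.0852
grasp_force: 0.0
2.2 [0.55940465 0.30579046 0.24803993] [[0.22, 0.975, -0.0], [0.975, -0.22, -0.0], [-0.0, -0.0, -1.0]] to grip [-0.0005853   0.00076999  0.11304012]
```

View pics/c2.png

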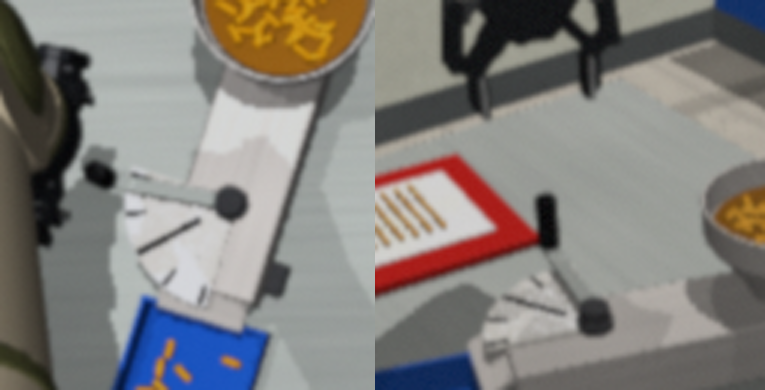

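The open fingers stand above the grip, one on either side. Descending and closing.

```bash
python3 -m crank '[{"tx":0,"ty":0,"tz":0.0188,"spin":0},{"tx":0,"ty":0,"tz":0.0188,"spin":0},{"tx":0,"ty":0,"tz":0.0188,"spin":0},{"tx":0,"ty":0,"tz":0.0188,"spin":0},{"tx":0,"ty":0,"tz":0.0188,"spin":0},{"tx":0,"ty":0,"tz":0.0188,"spin":0},{"tx":0,"ty":0,"tz":0,"spin":0}]'
python3 -m crank '[{"tx":0,"ty":0,"tz":0,"spin":0},{"tx":0,"ty":0,"tz":0,"spin":0},{"tx":0,"ty":0,"tz":0,"spin":0},{"tx":0,"ty":0,"tz":0,"spin":0},{"tx":0,"ty":0,"tz":0,"spin":0},{"tx":0,"ty":0,"tz":0,"spin":0},{"tx":0,"ty":0,"tz":0,"spin":0},{"tx":0,"ty":0,"tz":0,"spin":0},{"tx":0,"ty":0,"tz":0,"spin":0},{"tx":0,"ty":0,"tz":0,"spin":0}]' -1 30
```

```text
time_s: 2.88
eef_pos: [0.5581, 0.3048, 0.1323]
orientation: [[0.212, 0.977, -0.004], [0.977, -0.212, -0.002], [-0.003, -0.004, -1.0]]
contact_force: [-1.1, -0.2, -0.3]
finger_gap: 0.085
grasp_force: 0.0
time_s: 3.72
eef_pos: [0.56, 0.3058, 0.1364]
orientation: [[0.215, 0.977, 0.001], [0.977, -0.215, 0.001], [0.001, 0.001, -1.0]]
contact_force: [-0.6, 0.4, 6.0]
finger_gap: 0.0191
grasp_force: 29.9
```

Gripped with a 19 mm gap at 30 N. Now swinging the lever 40° along the arc in 10 rows of 4°, each with a 7.7 mm chord.

```bash
python3 -m crank '[{"tx":-0.0003,"ty":-0.0077,"tz":0,"spin":-4},{"tx":-0.0003,"ty":-0.0077,"tz":0,"spin":-4},{"tx":-0.0003,"ty":-0.0077,"tz":0,"spin":-4},{"tx":-0.0003,"ty":-0.0077,"tz":0,"spin":-4},{"tx":-0.0003,"ty":-0.0077,"tz":0,"spin":-4},{"tx":-0.0003,"ty":-0.0077,"tz":0,"spin":-4},{"tx":-0.0003,"ty":-0.0077,"tz":0,"spin":-4},{"tx":-0.0003,"ty":-0.0077,"tz":0,"spin":-4},{"tx":-0.0003,"ty":-0.0077,"tz":0,"spin":-4},{"tx":-0.0003,"ty":-0.0077,"tz":0,"spin":-4},{"tx":0,"ty":0,"tz":0,"spin":0},{"tx":0,"ty":0,"tz":0,"spin":0}]'
```

```text
time_s: 4.72
eef_pos: [0.4855, 0.295, 0.1363]
orientation: [[-0.461, 0.887, 0.001], [0.887, 0.461, 0.0], [-0.0, 0.001, -1.0]]
contact_force: [0.8, -0.1, 7.0]
finger_gap: 0.0191
grasp_force: 30.1
```

The TCP is at the target (0.4855, 0.295). Opening and going straight up.

```bash
python3 -m crank '[{"tx":0,"ty":0,"tz":0,"spin":0},{"tx":0,"ty":0,"tz":0,"spin":0},{"tx":0,"ty":0,"tz":0,"spin":0},{"tx":0,"ty":0,"tz":0,"spin":0},{"tx":0,"ty":0,"tz":0,"spin":0},{"tx":0,"ty":0,"tz":0,"spin":0},{"tx":0,"ty":0,"tz":0,"spin":0},{"tx":0,"ty":0,"tz":0,"spin":0},{"tx":0,"ty":0,"tz":0,"spin":0},{"tx":0,"ty":0,"tz":0,"spin":0}]' 1
python3 -m crank '[{"tx":0,"ty":0,"tz":-0.015,"spin":0},{"tx":0,"ty":0,"tz":-0.02,"spin":0},{"tx":0,"ty":0,"tz":-0.02,"spin":0},{"tx":0,"ty":0,"tz":-0.02,"spin":0},{"tx":0,"ty":0,"tz":-0.02,"spin":0},{"tx":0,"ty":0,"tz":-0.02,"spin":0},{"tx":0,"ty":0,"tz":-0.02,"spin":0},{"tx":0,"ty":0,"tz":0,"spin":0},{"tx":0,"ty":0,"tz":0,"spin":0}]'
python3 - <<'E'
from h import *
p,_=camera("side");q,_=camera("top");i=lambda a:cv2.resize(a,None,fx=3,fy=3,interpolation=2)
B=blobs(p,(235,145,275,205));print(B)
for c,_ in B:
    g=plane("side",*c,.13)-[.5335,.195,.13];print(g,np.hypot(*g[:2]),np.degrees(np.arctan2(g[1],g[0]))-71.3)
cv2.imwrite("pics/c3.png",np.hstack([i(q[130:260,200:325]),i(p[90:220,210:340])])[:,:,::-1])
E
```

```text
time_s: 5.55
eef_pos: [0.4848, 0.2953, 0.1355]
orientation: [[-0.463, 0.887, 0.0], [0.887, 0.463, -0.0], [-0.0, 0.0, -1.0]]
contact_force: [-0.1, -0.3, -0.0]
finger_gap: 0.0853
grasp_force: 0.0
time_s: 6.3
eef_pos: [0.4851, 0.2955, 0.2714]
orientation: [[-0.463, 0.886, 0.002], [0.887, 0.463, 0.001], [0.0, 0.002, -1.0]]
contact_force: [-0.5, 0.2, 0.0]
finger_gap: 0.0854
grasp_force: 0.0
[([244.4, 174.9], [241, 167, 8, 17, 95])]
[-0.04916653  0.09986055  0.        ] 0.11130802653017605 44.91341391555996
```

View pics/c3.png

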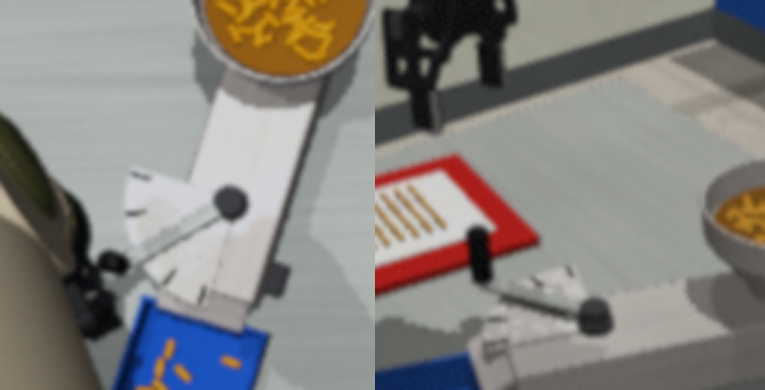

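The lever covers the long mark, measuring 44.9° with the grip at 0.111 m from the hinge. Two short marks show on each side, and the gripper is clear above.

```bash
python3 -c "from station import hand_in; print(hand_in())"
```

```text
the job is handed in; nothing more can be done
None
```

The round dispenser's lever was released at about 44.9° (half open is 45°), pointing along the long mark; the gripper is clear above it, the square dispenser was not approached, and the job was handed in at about 6.4 s.

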